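# Check a return spring against the reference index

### The arm

A 6-joint arm with a two-finger parallel gripper is mounted at the origin on a cart in front of the work surface, level with it; the furniture and walls round the work are solid. World frame = base frame: x ahead of the robot, y to its left, z up, the work surface at z = 0. Lengths are in m, angles in rad, forces in N, time in s.
With the tool pointing down it reaches from about 0.375 to 0.925 m from the base axis. Payload 5.7 kg.
Tool frame: the origin (TCP) lies between the finger pads; the fingertips stand manip.tips_ahead ahead of it and the grasp point (between the pads) lies 6 mm ahead of it (manip.tips_ahead is the distance from the TCP to the fingertips, in m); z points along the fingers, y is the line along which they close (so a half turn about z gives the same grasp; the last joint's range is limited). The gripper opens to 88 mm and grips with 3 to 60 N. Pads are 20 mm wide; open, the fingers measure 115 mm over their backs; the gripper's body (75 mm by 178 mm) begins 61 mm behind the grasp point.
Start: joints at [1.209, 0.359, 1.51, -0, 1.272, -0.115], TCP at [0.147, 0.582, 0.248] pointing down, gripper open.
Joint ranges: [-2.97, 2.97], [-1.01, 2.36], [0.21, 2.38], [-0.96, 4.11], [0.2, 2.71], [-2.98, 2.98]. Speed limits (rad/s): [2.39, 2.39, 3.14, 3.14, 3.14, 3.14].

### API

Orientations are given as a unit quaternion [w, x, y, z].
In Python, from plant import manip gives the robot as it stands. The module is installed in compiled form; this text tells all that it offers.
- The arm moves only by the shell command python3 -m inch 'ROWS' [FORCE]. ROWS is JSON, a list of rows, each an object of numbers: "grip": the finger opening in mm, from 0 to 87.8; "dx", "dy", "dz": the shift along the tool's x, y, z in units of 40 mm (1.0 is 40 mm); "turn": the turn about the tool's z in units of 10 degrees (1.0 is 10 degrees). A call has 1 to 20 rows; each row shifts and turns the commanded pose from where the row before left it, along the tool's axes as they then stand; what a row does not reach is not made up. A row lasts 1/8 s, in which the tool goes at most 62.5 mm and 10.7 degrees, less where a joint would pass 70% of its speed; a pose out of reach is approached as far as the arm can. A call is refused whole if a number of a shift passes 1 or a number of a turn 1, either way. A call with a gripper value outside its range is refused whole. The fingers move at their own pace and stop on an object; FORCE is the grip in N (left out, the last holds). Time passes only in rows, so rows that do not move let the fingers close. It gives the time, the measured TCP pose, the force, the opening and the grip force at its end, in the units of the state.
- manip.get_state(): the state, without advancing time (a new reading comes with each control period).
- manip.read_camera(name): name is "scene" or "top" or "wrist"; returns a dict with "frame" (420x560x3 uint8, blue, green, red), "mtx" (3x3 intrinsics, pixels), "R" (3x3) and "t" (3): a world point X has camera coordinates R X + t; the wrist camera has in their place "tool_from_camera" (4x4, takes a point from camera to tool coordinates, whose origin is the TCP and whose axes are the flange's). Camera axes: x right, y down, z forward; pixel columns grow to the right and rows downward; lengths in m; the calibration is good to about 2 mm. The wrist camera is an equidistant fisheye: a pixel r from the principal point sees the ray r / f radians off the axis. A picture is of the moment at which its call begins: read the wrist's pose just before it. There is no depth.
- manip.finish_job(): hands the job in; it is judged then, once.
The state is a dict: "clock": time; "qpos": joint angles; "joint_velocities": joint speeds; "joint_efforts": joint torques, N m; "position": TCP position; "orientation": TCP orientation; "force": force on the tool from outside, world axes, zero at the start; "moment": the same for the moment, N m; "grip_width": opening from 0.0 (shut) to 1.0 (fully open); "finger_force": force on a finger pad.
Only numpy, scipy, OpenCV 4.12 (cv2) and the standard library are available. Lean on these libraries where they do the work, as an engineer would, in place of code of your own. Each camera call takes 0.05 s, during which the arm holds its last target. There are 200 camera calls.

### The job

Slide the return spring on its round foot along the tester's channel until it is fully home against the two stop pins. Then press its cap down until the drag pointer that it carries with it stands level with the reference index, hold it there for two seconds, and let the spring come right back up so that the drag pointer stays behind at the index as the record. Do not press past the index, do not shift the index, and leave the other things on the table alone.

Things in the scene. Friction and masses are not known exactly. Their poses are not given: they have to be found in the camera images.
- tester: spring tester fixed on the table: grey plate 275 x 180 x 10 mm. Origin on the table top, straight below where the spring's axis stands when home; x along the channel from its open end to the upright, z up. Plate x -170 to +105, y -90 to +90 mm. Two stop pins, 12 mm thick, 22 mm high, at x = 54, y = -42 and +42 mm, stop and centre the foot
- channel_mouth (a point): middle of the channel's open end, on the plate's top (10 mm above the table, 165 mm before the home axis). The channel lies between two steel rails 14 mm high, 129 mm apart (the foot fits with 5 mm to spare), that run from here to 15 mm beyond the home axis
- upright_top (a point): middle of the top front edge of the aluminium upright with scale lines: 140 mm wide, its front 87 mm beyond the home axis, top 138 mm above the table. It carries the drag pointer and the reference index on its front
- spring: return spring, loose, about 0.9 kg, upright in the channel: dark round foot 124 mm across, 20 mm high (push this), cup 56 mm across above it, coil, and a flat round steel cap 56 mm across, 10 mm thick, its top 105 mm above the foot's underside when free; a wide gripper pushing low at the foot must keep its body clear of the cap. Origin at the centre of the foot's underside, z up
- cap_top (a point): centre of the cap's flat top face, where to press; it moves with the cap
- cap_under (a point): centre of the cap's lower face, 10 mm below cap_top; it moves with the cap
- cap (a joint): how far the cap is pressed down, m: 0 free, 0.040 at most. The spring needs 4.5 N to start and 0.45 N more for each mm, and pushes the cap back up when let go
- drag_pointer (a joint): how far the drag pointer stands below its start, m: 0 at the start, 0.045 at most. It slides stiffly (2 N), stays where it is left and does not come back up with the cap
- pointer_tip (a point): upper edge of the drag pointer's tip, to be compared. The bright steel pointer's 10 mm wide arm reaches to 19 mm from the home axis, upper face level with this edge; at the start 102 mm above the table, 3 mm under the cap's rim once the spring is home. Pressed down, the cap's lower face bears on the arm and takes the pointer along, level with that face
- ref_tip (a point): upper edge of the tip of the reference index, a darker block with a round clamp screw, beside the drag pointer on the upright (to its right seen from the robot); its tip points at the pointer's tip, 3 mm away. It is clamped 10 to 30 mm lower than the pointer's start
- ref_index (a joint): how far the reference index is clamped below the pointer's start, m (0.010 to 0.030); not to be changed
- magnet: bystander: triangular welding magnet, 50 x 100 x 16 mm, origin under its centre
- flux_tin: bystander: round tin, 75 mm across, 48 mm high, origin under its centre
- dropout: bystander: milled dropout plate lying flat, 44 x 80 x 8 mm, origin under its centre
- parts_bin: bystander: small blue bin, 100 x 69 x 51 mm, origin under its centre
Things that resemble listed ones, but are neither listed nor needed, are in the scene too. Leave any pink look-alike of the spring alone.

How it is judged:
By the outcome, as a careful person would: the job done as asked, in the order asked, and still so for the second after the job is handed in, with the robot touching nothing.
It also fails if it takes over 48 s, if anything falls off the work surface, if the arm or the gripper's body presses on something with over 40 N, if the wrist force passes 120 N, or if a joint passes its speed limit or range.

## Working session

There is one attempt and no reset: what is moved stays moved. The work goes in short steps, Python scripts to look and compute and a shell command to move; the robot and the scene stay as the last step left them, time stands still between calls to the robot, and variables do not carry over. Pictures are saved under pics/ and viewed, at most 10 in all, crops included, and the job is handed in when it is done.

```bash
mkdir -p pics
cat > h.py <<'E'
import numpy as np, cv2
from plant import manip
from scipy.spatial.transform import Rotation as Ro
def cam(n):
    c=manip.read_camera(n); return c
def save(c,p): cv2.imwrite('pics/'+p,c['frame'])
def ray(c,u,v):
    d=c['R'].T@np.linalg.inv(c['mtx'])@np.array([u,v,1.]); o=-c['R'].T@c['t']; return o,d
def onz(c,u,v,z):
    o,d=ray(c,u,v); return o+d*(z-o[2])/d[2]
def proj(c,X):
    p=c['mtx']@(c['R']@np.asarray(X,float)+c['t']); return p[:2]/p[2]
def Rt(): 
    s=manip.get_state(); q=s['orientation']; return Ro.from_quat([q[1],q[2],q[3],q[0]]).as_matrix(),np.array(s['position'])
E
python3 - <<'E'
from h import *
import pickle
s=manip.get_state();print(s,manip.tips_ahead);print(Rt()[0].round(3))
a=cam('scene');b=cam('top');pickle.dump((a,b),open('c0.pkl','wb'))
cv2.imwrite('pics/s0.png',a['frame']);cv2.imwrite('pics/t0.png',b['frame'])
E
```

```text
{'clock': 0.0, 'qpos': array([ 1.20890037e+00,  3.59487660e-01,  1.51140572e+00, -1.29223817e-05,
        1.27249383e+00, -1.15098835e-01]), 'joint_velocities': array([ 0.00059842,  0.00044044,  0.00039329, -0.00075162,  0.00054172,
       -0.00010707]), 'joint_efforts': array([-7.16685804e-05, -5.15376985e+01, -2.70733720e+01,  6.75423886e-02,
        3.48574750e-02, -1.45493345e-04]), 'position': array([0.14636571, 0.58122286, 0.24683004]), 'orientation': array([-2.05976622e-04,  1.23083690e-01,  9.92395889e-01, -8.73340377e-04]), 'force': array([0.64041705, 0.48153273, 0.26027941]), 'moment': array([-0.00112272,  0.03093655, -0.03580622]), 'finger_force': 0.0, 'grip_width': 0.9979689566637364} 0.025
[[-0.97   0.244 -0.001]
 [ 0.244  0.97  -0.002]
 [ 0.    -0.002 -1.   ]]
```

View pics/s0.png

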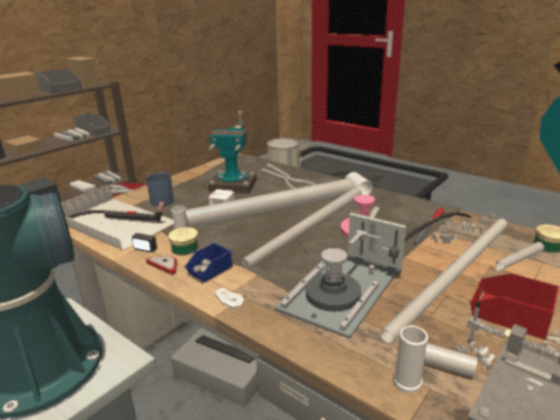

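View pics/t0.png

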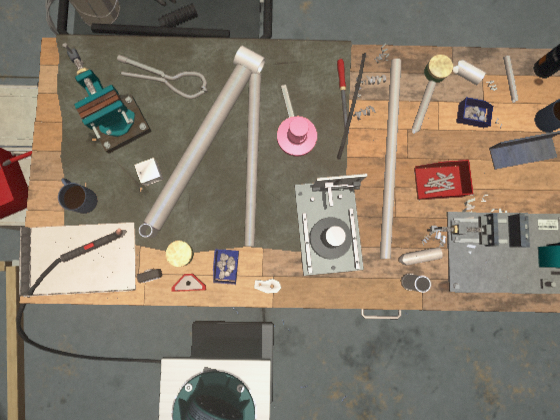

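The scene view shows the tester at about (345,285), with the spring around (333,280) and the upright at (375,240). The top view shows the plate at about (330,228), the dark foot at (328,238), the cap at (334,236), the upright at (335,183) and the pink look-alike at (297,135). Next I'll measure them.

Run:
```python
from h import *
import pickle
a,b=pickle.load(open('c0.pkl','rb'))
for n,c in (('s',a),('t',b)): print(n,(-c['R'].T@c['t']).round(3),c['R'].round(2).tolist(),c['mtx'].round(0).tolist(), proj(c,[0,0,0]),proj(c,[.5,0,0]))
for n,u,v,z in (('foot',329,238,.03),('cap',334,236,.115),('pl bl',304,274,.01),('pl br',362,269,.01),('upr L',313,180,.138),('uprR',368,178,.138)): print(n,onz(b,u,v,z).round(3))
f=b['frame'][160:290,280:400]; g=cv2.resize(f,None,fx=4.6,fy=4.6,interpolation=cv2.INTER_CUBIC)
h=cv2.resize(a['frame'][200:340,270:420],None,fx=4,fy=4.2,interpolation=cv2.INTER_CUBIC)
cv2.imwrite('pics/t1.png',g);
```

```text
s [-0.2   -0.777  0.624] [[0.62, -0.79, -0.02], [-0.35, -0.26, -0.9], [0.7, 0.56, -0.44]] [[453.0, 0.0, 288.0], [0.0, 453.0, 211.0], [0.0, 0.0, 1.0]] [ 35.70863221 365.37531096] [225.82328019 253.67906405]
t [ 0.427 -0.141  1.314] [[0.02, -1.0, 0.01], [-0.99, -0.02, -0.12], [0.12, -0.01, -0.99]] [[436.0, 0.0, 271.0], [0.0, 436.0, 211.0], [0.0, 0.0, 1.0]] [214.77522905 412.29034281] [220.34921903 238.12484945]
foot [ 0.505 -0.323  0.03 ]
cap [ 0.505 -0.325  0.115]
pl bl [ 0.398 -0.252  0.01 ]
pl br [ 0.416 -0.424  0.01 ]
upr L [ 0.656 -0.263  0.138]
uprR [ 0.665 -0.414  0.138]
```

View pics/t1.png

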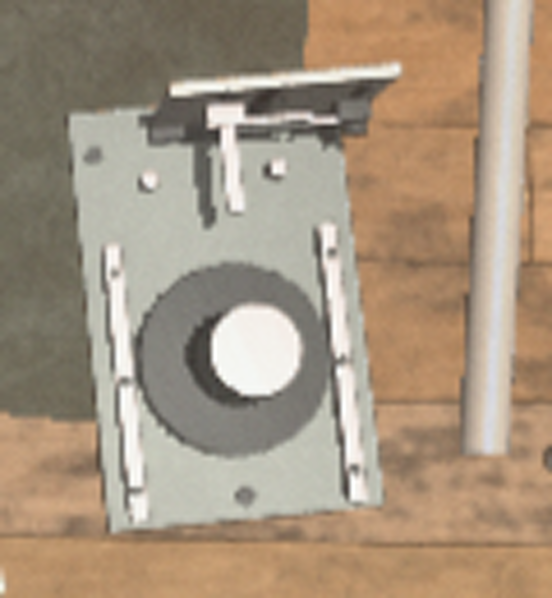

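The crop (scale 4.6, offset 280,160) shows the plate corners at (112,530), (380,505) and (70,115), the pins at (148,181) and (276,168), the foot centre at (235,360), the cap at (256,350) and the pointer arm tip at (236,210). The index is to the right, near (350,115).

Run:
```python
from h import *
import pickle
a,b=pickle.load(open('c0.pkl','rb'))
P=lambda u,v,z: onz(b,280+u/4.6,160+v/4.6,z)
bl,br,tl=P(112,530,.01),P(380,505,.01),P(70,115,.01)
p1,p2=P(148,181,.032),P(276,168,.032)
print('sizes',np.linalg.norm(bl-br),np.linalg.norm(tl-bl),np.linalg.norm(p1-p2))
for d in (bl-br,p1-p2): print('yaw',np.degrees(np.arctan2(-d[0],d[1])))
d=tl-bl; print('yaw',np.degrees(np.arctan2(d[1],d[0])))
r=[P(112,245,.024),P(138,520,.024),P(328,226,.024),P(358,500,.024)]
for i in(0,2): d=r[i]-r[i+1]; print('yaw rail',np.degrees(np.arctan2(d[1],d[0])))
yaw=np.arctan2(d[1],d[0])
yaw=np.radians(np.mean([np.degrees(yaw),np.degrees(np.arctan2((tl-bl)[1],(tl-bl)[0])),np.degrees(np.arctan2(-(p1-p2)[0],(p1-p2)[1]))]))
ex=np.array([np.cos(yaw),np.sin(yaw),0]);ey=np.array([-ex[1],ex[0],0])
o1=(p1+p2)/2-.054*ex; o2=(bl+br)/2+.17*ex
print('yaw',np.degrees(yaw),'home',o1,o2)
o=(o1+o2)/2
for n,q in(('foot',P(235,360,.03)),('cap',P(256,350,.115)),('tip',P(236,210,.102)),('ul',P(170,95,.138)),('ur',P(400,75,.138))): print(n,q.round(4),(q-o)@ex,(q-o)@ey)
```

```text
sizes 0.1739241794674567 0.27205223911222254 0.08342023326280784
yaw 6.298766452699978
yaw 6.969156251948955
yaw 6.365080060325138
yaw rail 5.8918711460052124
yaw rail 6.004474186348009
yaw 6.4462368328740345 home [ 0.56988707 -0.31975516  0.032     ] [ 0.57284473 -0.32028089  0.01      ]
foot [ 0.504 -0.329  0.03 ] -0.06791397633032512 -0.001414264357826997
cap [ 0.5051 -0.3292  0.115 ] -0.06684500188857802 -0.0016392373287256816
tip [ 0.5912 -0.3189  0.102 ] 0.019811694589196828 -0.0011552466813876043
ul [ 0.6546 -0.2742  0.138 ] 0.08789886573837477 0.0362080212001211
ur [ 0.6695 -0.4115  0.138 ] 0.08726001972442567 -0.10197104532888303
```

Run:
```python
from h import *
c=cam('wrist'); save(c,'w0.png'); print(c['tool_from_camera'].round(3)); print(c['mtx'],manip.get_state()['position'])
```

```text
[[-0.    -0.959 -0.284  0.077]
 [ 1.     0.    -0.001 -0.001]
 [ 0.001 -0.284  0.959 -0.137]
 [ 0.     0.     0.     1.   ]]
[[325.1922621    0.         285.61733877]
 [  0.         325.1922621  208.00134444]
 [  0.           0.           1.        ]] [0.14642936 0.58136186 0.24699583]
```

View pics/w0.png

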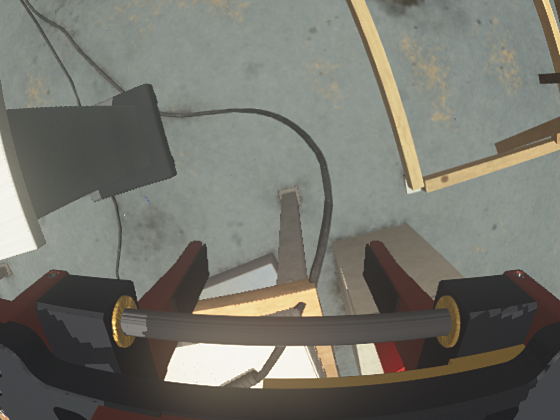

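The wrist camera sits on the tool's +x side, and image rows below about 240 are taken up by the fingers. I'll move to a viewpoint left of the upright.

```bash
python3 -m inch '[{"dx":-0.99,"dy":-0.85,"dz":0.07},{"dx":-0.99,"dy":-0.85,"dz":0.07},{"dx":-0.99,"dy":-0.85,"dz":0.07},{"dx":-0.99,"dy":-0.85,"dz":0.07},{"dx":-0.99,"dy":-0.85,"dz":0.07},{"dx":-0.99,"dy":-0.85,"dz":0.07},{"dx":-0.99,"dy":-0.85,"dz":0.07},{"dx":-0.99,"dy":-0.85,"dz":0.07},{"dx":-0.99,"dy":-0.85,"dz":0.07},{"dx":-0.99,"dy":-0.85,"dz":0.07},{"dx":-0.99,"dy":-0.85,"dz":0.07},{"dx":-0.99,"dy":-0.85,"dz":0.07},{"dx":-0.99,"dy":-0.85,"dz":0.07},{"dx":-0.99,"dy":-0.85,"dz":0.07},{"dx":-0.99,"dy":-0.85,"dz":0.07},{"dx":-0.99,"dy":-0.85,"dz":0.07},{"dx":-0.99,"dy":-0.85,"dz":0.07},{"turn":-0.68},{"turn":-0.68},{"turn":-0.68,"grip":20}]'
cat >> h.py <<'E'
def wsave(name):
    import pickle
    R,p=Rt(); c=cam('wrist'); c['Rw']=R;c['pw']=p; pickle.dump(c,open(name+'.pkl','wb')); print('pos',p.round(4),'xtool yaw',np.degrees(np.arctan2(R[1,0],R[0,0]))); return c
def wray(c,u,v):
    K=c['mtx']; x=np.array([u-K[0,2],v-K[1,2]]); r=np.hypot(*x); th=r/K[0,0]
    d=np.r_[x/r*np.sin(th),np.cos(th)]; T=c['tool_from_camera']
    return c['Rw']@T[:3,3]+c['pw'], c['Rw']@T[:3,:3]@d
def wproj(c,X):
    T=c['tool_from_camera']; q=T[:3,:3].T@(c['Rw'].T@(np.asarray(X)-c['pw'])-T[:3,3]); K=c['mtx']
    n=np.hypot(q[0],q[1]); th=np.arctan2(n,q[2]); return K[:2,2]+K[0,0]*th*q[:2]/n
def tri(r1,r2):
    (o1,d1),(o2,d2)=r1,r2; d1=d1/np.linalg.norm(d1); d2=d2/np.linalg.norm(d2)
    s=np.linalg.lstsq(np.c_[d1,-d2],o2-o1,rcond=None)[0]; a=o1+s[0]*d1;b=o2+s[1]*d2
    return (a+b)/2,np.linalg.norm(a-b)
E
python3 - <<'E'
from h import *
c=wsave('L'); print(wproj(c,[.65,-.311,.102]))
E
```

```text
pos [0.1464 0.5814 0.247 ] xtool yaw 165.85871617743868
[ 17.56462118 450.73661746]schema error: expected keys grip, dx, dy, dz, turn
```

```bash
python3 -m inch '[{"grip":20,"turn":0,"dx":-0.99,"dy":-0.85,"dz":0.07},{"grip":20,"turn":0,"dx":-0.99,"dy":-0.85,"dz":0.07},{"grip":20,"turn":0,"dx":-0.99,"dy":-0.85,"dz":0.07},{"grip":20,"turn":0,"dx":-0.99,"dy":-0.85,"dz":0.07},{"grip":20,"turn":0,"dx":-0.99,"dy":-0.85,"dz":0.07},{"grip":20,"turn":0,"dx":-0.99,"dy":-0.85,"dz":0.07},{"grip":20,"turn":0,"dx":-0.99,"dy":-0.85,"dz":0.07},{"grip":20,"turn":0,"dx":-0.99,"dy":-0.85,"dz":0.07},{"grip":20,"turn":0,"dx":-0.99,"dy":-0.85,"dz":0.07},{"grip":20,"turn":0,"dx":-0.99,"dy":-0.85,"dz":0.07},{"grip":20,"turn":0,"dx":-0.99,"dy":-0.85,"dz":0.07},{"grip":20,"turn":0,"dx":-0.99,"dy":-0.85,"dz":0.07},{"grip":20,"turn":0,"dx":-0.99,"dy":-0.85,"dz":0.07},{"grip":20,"turn":0,"dx":-0.99,"dy":-0.85,"dz":0.07},{"grip":20,"turn":0,"dx":-0.99,"dy":-0.85,"dz":0.07},{"grip":20,"turn":0,"dx":-0.99,"dy":-0.85,"dz":0.07},{"grip":20,"turn":0,"dx":-0.99,"dy":-0.85,"dz":0.07},{"grip":20,"dx":0,"dy":0,"dz":0,"turn":-0.68},{"grip":20,"dx":0,"dy":0,"dz":0,"turn":-0.68},{"grip":20,"dx":0,"dy":0,"dz":0,"turn":-0.68}]'
python3 - <<'E'
from h import *
c=wsave('L'); print(wproj(c,[.65,-.311,.102])); save(c,'L.png')
E
```

```text
clock: 2.7
position: [0.658, -0.1434, 0.1996]
orientation: [-0.0, -0.056, 0.998, 0.0]
force: [-0.4, -0.1, -0.8]
grip_width: 0.227
finger_force: 0.0
pos [ 0.658  -0.1434  0.1996] xtool yaw -173.54046425028383
[ 89.62648906 186.95866086]
```

View pics/L.png

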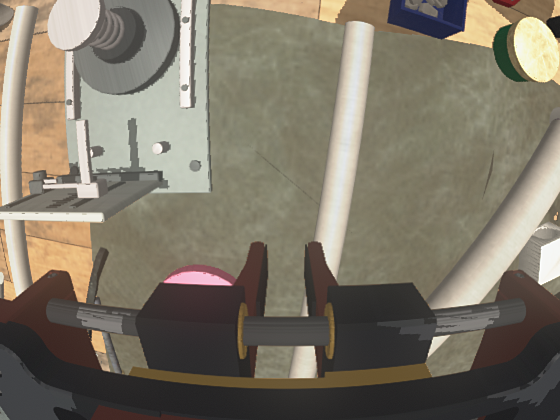

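The left view shows the pointer arm (bright, about (85,150)–(90,190)), the index block and tip near (45,182), the upright's top edge near (50,210), and the spring at the top left. Next is a view from the right.

```bash
python3 -m inch '[{"grip":20,"turn":0,"dx":0,"dy":-0.94,"dz":0},{"grip":20,"turn":0,"dx":0,"dy":-0.94,"dz":0},{"grip":20,"turn":0,"dx":0,"dy":-0.94,"dz":0},{"grip":20,"turn":0,"dx":0,"dy":-0.94,"dz":0},{"grip":20,"turn":0,"dx":0,"dy":-0.94,"dz":0},{"grip":20,"turn":0,"dx":0,"dy":-0.94,"dz":0},{"grip":20,"turn":0,"dx":0,"dy":-0.94,"dz":0},{"grip":20,"turn":0,"dx":0,"dy":-0.94,"dz":0},{"grip":20,"turn":0,"dx":0,"dy":0,"dz":0}]'
python3 - <<'E'
from h import *
import pickle
c=wsave('R'); L=pickle.load(open('L.pkl','rb'))
u,v=wproj(c,[.65,-.311,.102]).astype(int); print(u,v)
A=cv2.resize(L['frame'][90:230,0:140],None,fx=2.8,fy=4.2,interpolation=cv2.INTER_CUBIC)
A=cv2.resize(L['frame'][100:230,5:135],(400,400),interpolation=cv2.INTER_CUBIC)
y0=max(0,v-85);x0=max(0,min(430,u-65)); print('R crop origin',x0,y0)
B=cv2.resize(c['frame'][y0:y0+130,x0:x0+130],(400,400),interpolation=cv2.INTER_CUBIC)
cv2.imwrite('pics/LR.png',np.hstack([A,B]))
E
```

```text
clock: 3.88
position: [0.6904, -0.4452, 0.1992]
orientation: [-0.0, -0.052, 0.999, -0.0]
force: [-0.2, 0.7, -1.0]
grip_width: 0.227
finger_force: 0.0
pos [ 0.6904 -0.4452  0.1992] xtool yaw -173.9974415243201
456 187
R crop origin 391 102
```

View pics/LR.png

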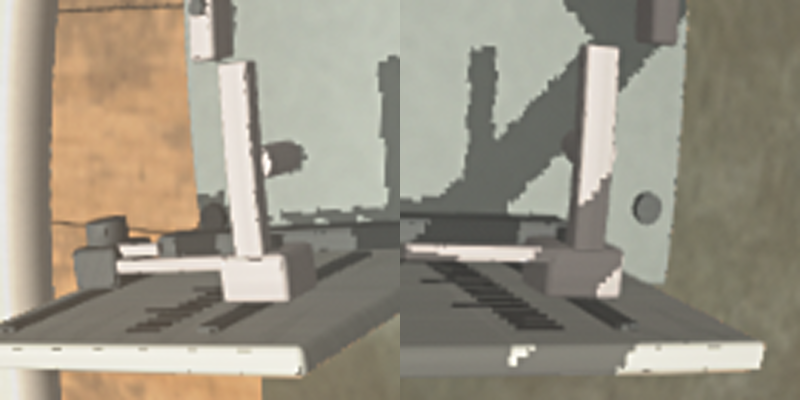

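Run:
```python
from h import *
import pickle
c=pickle.load(open('R.pkl','rb')); L=pickle.load(open('L.pkl','rb'))
A=cv2.resize(L['frame'][160:210,15:115],(800,300),interpolation=cv2.INTER_NEAREST) #8x,6y
B=cv2.resize(c['frame'][160:210,370:470],(800,300),interpolation=cv2.INTER_NEAREST)
cv2.imwrite('pics/LR2.png',np.vstack([A,B]))
```

```text
(no output)
```

View pics/LR2.png

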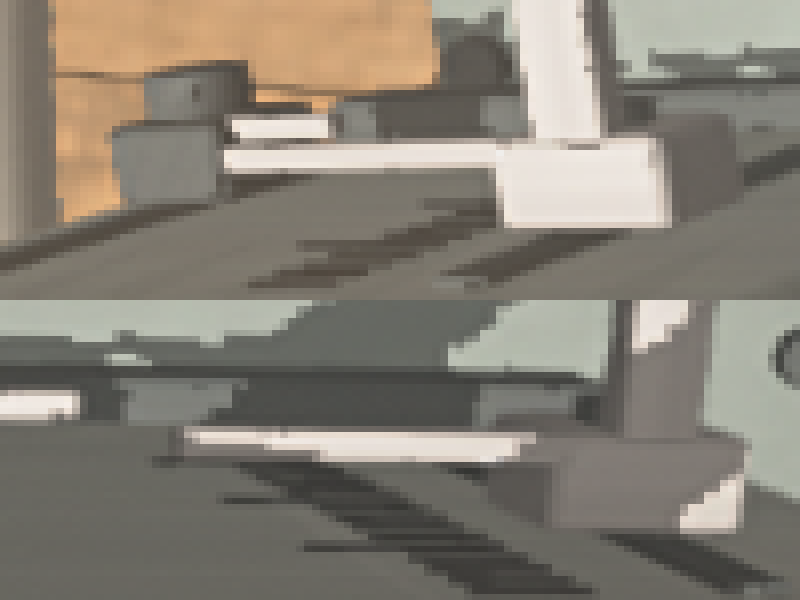

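The left picture shows the pointer's bar ending at px (42.9,186.3) and the index tip's right end at (56.2,181). The right picture shows the bar end at (393,183) and the index tip end at (380,177).

```bash
python3 - <<'E'
from h import *
import pickle
R=pickle.load(open('R.pkl','rb')); L=pickle.load(open('L.pkl','rb'))
yaw=np.radians(6.3);ex=np.array([np.cos(yaw),np.sin(yaw),0]);ey=np.array([-ex[1],ex[0],0]);o=np.array([.5715,-.32,0])
def t(n,l,r):
    p,g=tri(wray(L,15+l[0]/8-.5,160+l[1]/6-.5),wray(R,370+r[0]/8-.5,160+r[1]/6-.5)); print(n,p.round(4),'gap',round(g,4),'tester',((p-o)@ex).round(4),((p-o)@ey).round(4))
t('index end',(330,126),(80,104))
t('pointer end',(223,158),(184,142))
t('ptr block top R corner',(500,140),(490,135)) 
t('armtip-ish block L corner',(665,140),(745,140))
E
python3 - <<'E'
from h import *
import pickle
# arm tip far end in LR crops (3.077x)
R=pickle.load(open('R.pkl','rb')); L=pickle.load(open('L.pkl','rb')); k=400/130
for a,b in (((220,63),(587,45)),((254,60),(618,45))):
    p,g=tri(wray(L,5+a[0]/k-.5,100+a[1]/k-.5),wray(R,391+(b[0]-400)/k-.5,102+b[1]/k-.5)); print(p.round(4),g)
E
```

```text
index end [ 0.6545 -0.3713  0.0765] gap 0.0003 tester 0.0769 -0.0601
pointer end [ 0.6539 -0.3681  0.1017] gap 0.0001 tester 0.0767 -0.0568
ptr block top R corner [ 0.6502 -0.3314  0.0929] gap 0.0002 tester 0.077 -0.02
armtip-ish block L corner [ 0.6463 -0.3042  0.0992] gap 0.0004 tester 0.0761 0.0075
[ 0.5944 -0.3265  0.1005] 0.0005962375257555196
[ 0.593  -0.316   0.0986] 0.0006484152157875542
```

Both heights agree: the pointer is at z = 101.7 mm (102 expected) and the index at 76.5 mm, with a 3 mm gap. Next I go behind the foot.

```bash
python3 -m inch '[{"grip":20,"turn":0,"dx":0.83,"dy":0.42,"dz":0},{"grip":20,"turn":0,"dx":0.83,"dy":0.42,"dz":0},{"grip":20,"turn":0,"dx":0.83,"dy":0.42,"dz":0},{"grip":20,"turn":0,"dx":0.83,"dy":0.42,"dz":0},{"grip":20,"turn":0,"dx":0.83,"dy":0.42,"dz":0},{"grip":20,"turn":0,"dx":0.83,"dy":0.42,"dz":0},{"grip":20,"turn":0,"dx":0.83,"dy":0.42,"dz":0},{"grip":20,"turn":0,"dx":0.83,"dy":0.42,"dz":0},{"grip":20,"turn":0,"dx":0,"dy":0,"dz":0},{"grip":20,"turn":0,"dx":0,"dy":0,"dz":0.78},{"grip":20,"turn":0,"dx":0,"dy":0,"dz":0.78},{"grip":20,"turn":0,"dx":0,"dy":0,"dz":0.78},{"grip":20,"turn":0,"dx":0,"dy":0,"dz":0.78},{"grip":20,"turn":0,"dx":0,"dy":0,"dz":0.78},{"grip":20,"turn":0,"dx":0,"dy":0,"dz":0}]'
```

```text
clock: 5.8
position: [0.412, -0.336, 0.0424]
orientation: [-0.001, -0.055, 0.999, 0.002]
force: [-0.0, -0.4, 0.2]
grip_width: 0.227
finger_force: 0.0
```

```bash
python3 -m inch '[{"grip":20,"turn":0,"dx":-0.2,"dy":0,"dz":0},{"grip":20,"turn":0,"dx":-0.2,"dy":0,"dz":0},{"grip":20,"turn":0,"dx":-0.2,"dy":0,"dz":0},{"grip":20,"turn":0,"dx":-0.2,"dy":0,"dz":0},{"grip":20,"turn":0,"dx":-0.2,"dy":0,"dz":0},{"grip":20,"turn":0,"dx":-0.2,"dy":0,"dz":0},{"grip":20,"turn":0,"dx":-0.2,"dy":0,"dz":0},{"grip":20,"turn":0,"dx":-0.2,"dy":0,"dz":0},{"grip":20,"turn":0,"dx":-0.1,"dy":0,"dz":0},{"grip":20,"turn":0,"dx":-0.1,"dy":0,"dz":0},{"grip":20,"turn":0,"dx":-0.1,"dy":0,"dz":0},{"grip":20,"turn":0,"dx":-0.1,"dy":0,"dz":0}]'
python3 -m inch '[{"grip":20,"turn":0,"dx":-0.05,"dy":0,"dz":0},{"grip":20,"turn":0,"dx":-0.05,"dy":0,"dz":0}]'
```

```text
clock: 7.3
position: [0.4883, -0.3294, 0.0451]
orientation: [-0.003, -0.055, 0.998, -0.0]
force: [-15.3, -6.2, 12.6]
grip_width: 0.228
finger_force: 8.2
clock: 7.55
position: [0.4922, -0.329, 0.0451]
orientation: [-0.003, -0.055, 0.998, -0.0]
force: [-15.4, -5.1, 12.9]
grip_width: 0.228
finger_force: 8.2
```

```bash
for i in 1; do python3 -m inch '[{"grip":20,"turn":0,"dx":-0.05,"dy":0,"dz":0},{"grip":20,"turn":0,"dx":-0.05,"dy":0,"dz":0}]';  python3 -m inch '[{"grip":20,"turn":0,"dx":-0.05,"dy":0,"dz":0},{"grip":20,"turn":0,"dx":-0.05,"dy":0,"dz":0}]'; done
python3 - <<'E'
from h import *
import pickle
b=cam('top'); pickle.dump(b,open('t2.pkl','wb'))
A=cv2.resize(b['frame'][160:290,280:400],(552,598),interpolation=cv2.INTER_CUBIC); cv2.imwrite('pics/t2.png',A)
E
```

```text
clock: 7.8
position: [0.4961, -0.3285, 0.0451]
orientation: [-0.003, -0.055, 0.998, -0.0]
force: [-15.4, -5.6, 11.8]
grip_width: 0.226
finger_force: 8.2
clock: 8.05
position: [0.5, -0.3281, 0.0451]
orientation: [-0.003, -0.055, 0.998, -0.0]
force: [-15.4, -4.5, 12.2]
grip_width: 0.223
finger_force: 8.2
```

View pics/t2.png

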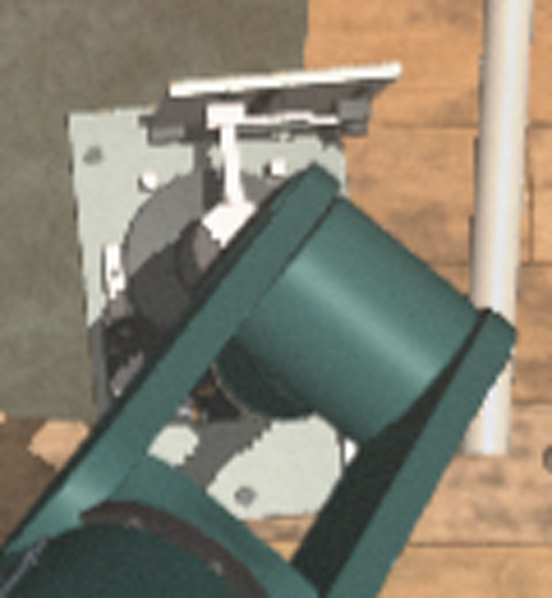

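The foot's far edge at about (175,180) has nearly reached the pins at (148,181) and (277,168). The push force is still steady, so the foot is still sliding.

```bash
python3 -m inch '[{"grip":20,"turn":0,"dx":-0.05,"dy":0,"dz":0}]'; python3 -m inch '[{"grip":20,"turn":0,"dx":-0.04,"dy":0,"dz":0}]'
```

```text
clock: 8.22
position: [0.5019, -0.3279, 0.0451]
orientation: [-0.004, -0.055, 0.998, -0.0]
force: [-15.8, -4.2, 12.9]
grip_width: 0.226
finger_force: 8.2
clock: 8.35
position: [0.5034, -0.3277, 0.0451]
orientation: [-0.004, -0.055, 0.998, -0.0]
force: [-19.7, -6.4, 14.9]
grip_width: 0.225
finger_force: 10.2
```

```bash
python3 -m inch '[{"grip":20,"turn":0,"dx":-0.04,"dy":0,"dz":0}]'; python3 -m inch '[{"grip":20,"turn":0,"dx":-0.03,"dy":0,"dz":0},{"grip":20,"turn":0,"dx":0,"dy":0,"dz":0}]'
```

```text
clock: 8.48
position: [0.5036, -0.3277, 0.0451]
orientation: [-0.005, -0.056, 0.998, -0.0]
force: [-23.7, -8.7, 17.1]
grip_width: 0.226
finger_force: 12.3
clock: 8.72
position: [0.5036, -0.3277, 0.0451]
orientation: [-0.006, -0.056, 0.998, 0.0]
force: [-24.6, -8.7, 17.2]
grip_width: 0.229
finger_force: 12.6
```

The foot is against the stop: no motion while the force rises. I'll back off, rise and check from the left.

```bash
python3 -m inch '[{"grip":20,"turn":0,"dx":0.25,"dy":0,"dz":0},{"grip":20,"turn":0,"dx":0.35,"dy":0,"dz":0},{"grip":0,"turn":0,"dx":0,"dy":0,"dz":-0.78},{"grip":0,"turn":0,"dx":0,"dy":0,"dz":-0.78},{"grip":0,"turn":0,"dx":0,"dy":0,"dz":-0.78},{"grip":0,"turn":0,"dx":0,"dy":0,"dz":-0.78},{"grip":0,"turn":0,"dx":0,"dy":0,"dz":-0.78},{"grip":0,"turn":0,"dx":-0.86,"dy":0.6,"dz":0},{"grip":0,"turn":0,"dx":-0.86,"dy":0.6,"dz":0},{"grip":0,"turn":0,"dx":-0.86,"dy":0.6,"dz":0},{"grip":0,"turn":0,"dx":-0.86,"dy":0.6,"dz":0},{"grip":0,"turn":0,"dx":-0.86,"dy":0.6,"dz":0},{"grip":0,"turn":0,"dx":0,"dy":0,"dz":0}]'
python3 - <<'E'
from h import *
c=wsave('M'); print(wproj(c,[.574,-.32,.115]),wproj(c,[.574,-.32,.03]))
A=cv2.resize(c['frame'][40:250,0:280],(800,600),interpolation=cv2.INTER_CUBIC); cv2.imwrite('pics/M.png',A)
E
```

```text
clock: 10.35
position: [0.646, -0.189, 0.1999]
orientation: [0.001, -0.056, 0.998, 0.0]
force: [-0.9, -0.1, 0.3]
grip_width: 0.007
finger_force: 0.0
pos [ 0.646  -0.189   0.1999] xtool yaw -173.54139113852642
[120.14158524 110.67610513] [161.24176212 110.00198099]
```

View pics/M.png

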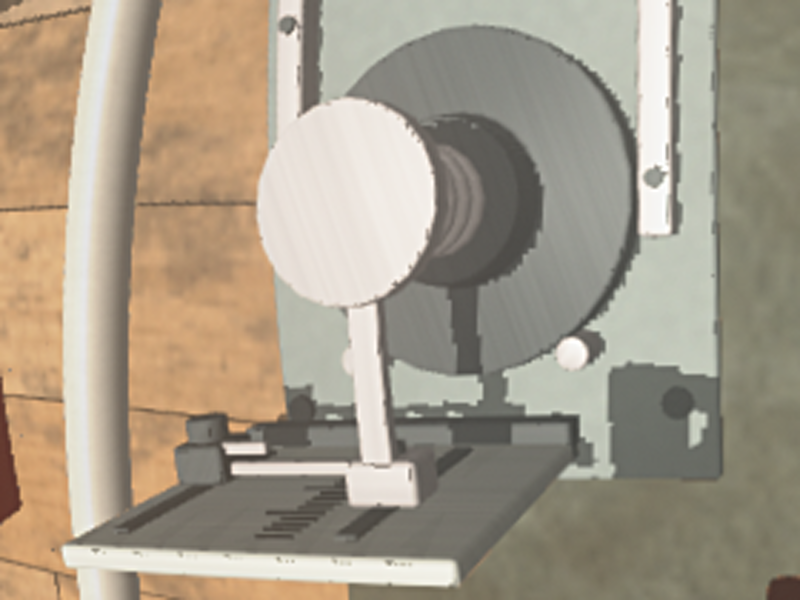

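The foot rests against the left pin (572,352). The right pin (348,360) is half hidden by the arm, and the cap is centred at (347,202) over the pointer arm. I'll check that it's centred.

Run:
```python
from h import *
import pickle
c=pickle.load(open('M.pkl','rb')); k=800/280
def P(u,v,z):
    o,d=wray(c,u/k-.5,v/k+40-.5); return o+d*(z-o[2])/d[2]
p1,p2=P(572,352,.032),P(345,361,.032)
cap=[P(u,v,.115) for u,v in((258,202),(436,202),(347,98),(347,306))]
C=sum(cap)/4; print('cap',C, [np.linalg.norm(cap[0]-cap[1]),np.linalg.norm(cap[2]-cap[3])],'pins',p1,p2,np.linalg.norm(p1-p2))
f=[P(638,190,.03),P(480,25,.03),P(470,375,.03),P(560,55,.03)]
A=np.array([[2*q[0],2*q[1],1] for q in f]); b=np.array([q[0]**2+q[1]**2 for q in f]); s=np.linalg.lstsq(A,b,rcond=None)[0]; print('foot',s[:2],np.sqrt(s[2]+s[0]**2+s[1]**2))
for n,X in (('cap',C),('foot',np.r_[s[:2],.03])): print(n,np.linalg.norm((X-p1)[:2]),np.linalg.norm((X-p2)[:2]))
```

```text
cap [ 0.57352927 -0.32031519  0.115     ] [np.float64(0.054562057424735994), np.float64(0.054376484898445716)] pins [ 0.62272031 -0.27604554  0.032     ] [ 0.63279378 -0.36342504  0.032     ] 0.08795824641203909
foot [ 0.57400317 -0.31931919] 0.060824837673246916
cap 0.06617824123956606 0.07328534256197865
foot 0.065161094677823 0.07349600458403248
```

Run:
```python
from h import *
import pickle
c=pickle.load(open('M.pkl','rb')); k=800/280
f=c['frame'].astype(int)
def P(u,v,z):
    o,d=wray(c,u,v); return o+d*(z-o[2])/d[2]
yaw=np.radians(6.4);ey=np.array([-np.sin(yaw),np.cos(yaw),0]);ex=np.array([ey[1],-ey[0],0]);o=np.array([.574,-.3197,0])
for r in (95,100,104,108,112,116,120): print(r,f[r,210:245,1].tolist())
for u in (221,222,223,224,225,226): print(u,'foot',((P(u,106,.03)-o)@ey).round(4),'rail',((P(u,106,.024)-o)@ey).round(4))
# right rail inner edge + left rail inner edge at row ~60
for r in (45,55,65,75): print(r,'R',f[r,90:125,1].tolist(),'L',f[r,215:245,1].tolist())
```

```text
95 [159, 160, 159, 159, 160, 162, 164, 163, 152, 125, 86, 80, 94, 171, 241, 245, 243, 243, 244, 245, 246, 248, 253, 173, 188, 114, 102, 115, 166, 201, 200, 199, 199, 198, 198]
100 [161, 162, 160, 160, 161, 161, 161, 164, 166, 157, 124, 81, 90, 194, 246, 218, 162, 152, 157, 158, 154, 149, 147, 186, 193, 125, 102, 116, 180, 202, 199, 198, 196, 196, 196]
104 [160, 160, 161, 162, 161, 162, 161, 161, 164, 157, 125, 85, 89, 195, 244, 238, 182, 158, 152, 149, 164, 224, 253, 251, 207, 125, 106, 178, 202, 200, 197, 198, 197, 196, 196]
108 [161, 161, 159, 161, 162, 161, 161, 162, 163, 155, 125, 87, 81, 154, 238, 246, 244, 244, 245, 245, 246, 247, 251, 226, 168, 118, 105, 194, 200, 197, 196, 196, 197, 198, 199]
112 [161, 160, 161, 161, 161, 163, 161, 160, 162, 157, 131, 84, 79, 141, 238, 247, 244, 244, 244, 245, 246, 247, 254, 203, 184, 117, 99, 113, 128, 199, 199, 198, 200, 199, 199]
116 [156, 159, 159, 160, 160, 159, 161, 163, 162, 145, 103, 78, 80, 150, 236, 246, 244, 244, 244, 245, 246, 248, 253, 201, 208, 118, 97, 110, 142, 202, 203, 202, 201, 202, 201]
120 [157, 156, 157, 158, 158, 161, 1
[... 932 characters left out ...]
 201, 200, 198, 198, 198, 196, 197]
65 R [158, 154, 153, 156, 183, 185, 185, 217, 225, 225, 227, 230, 234, 237, 162, 150, 105, 101, 102, 101, 103, 111, 127, 191, 190, 189, 188, 189, 188, 189, 189, 189, 189, 192, 191] L [195, 196, 197, 197, 198, 198, 196, 174, 190, 238, 242, 241, 242, 243, 244, 245, 246, 248, 244, 190, 114, 102, 128, 200, 201, 199, 199, 199, 198, 198]
75 R [167, 167, 163, 161, 186, 188, 185, 218, 225, 226, 227, 230, 232, 232, 212, 152, 102, 101, 101, 98, 95, 118, 185, 191, 186, 204, 221, 227, 229, 232, 234, 234, 233, 231, 230] L [99, 126, 172, 197, 195, 195, 194, 190, 189, 227, 243, 243, 243, 244, 244, 245, 248, 251, 166, 180, 114, 128, 181, 202, 200, 196, 196, 196, 198, 198]
```

The foot sits about 1 mm left of centre. The two-finger cradle fixed its side position, so I'll repeat the push with a flat closed fist and let the pins centre it.

```bash
python3 -m inch '[{"grip":0,"turn":0,"dx":0.86,"dy":-0.6,"dz":0},{"grip":0,"turn":0,"dx":0.86,"dy":-0.6,"dz":0},{"grip":0,"turn":0,"dx":0.86,"dy":-0.6,"dz":0},{"grip":0,"turn":0,"dx":0.86,"dy":-0.6,"dz":0},{"grip":0,"turn":0,"dx":0.86,"dy":-0.6,"dz":0},{"grip":0,"turn":0,"dx":0,"dy":0,"dz":0.78},{"grip":0,"turn":0,"dx":0,"dy":0,"dz":0.78},{"grip":0,"turn":0,"dx":0,"dy":0,"dz":0.78},{"grip":0,"turn":0,"dx":0,"dy":0,"dz":0.78},{"grip":0,"turn":0,"dx":0,"dy":0,"dz":0.7},{"grip":0,"turn":0,"dx":-0.25,"dy":0,"dz":0},{"grip":0,"turn":0,"dx":-0.2,"dy":0,"dz":0},{"grip":0,"turn":0,"dx":0,"dy":0,"dz":0}]'; python3 -m inch '[{"grip":0,"turn":0,"dx":-0.05,"dy":0,"dz":0},{"grip":0,"turn":0,"dx":-0.03,"dy":0,"dz":0}]'
```

```text
clock: 12.02
position: [0.5017, -0.3282, 0.0478]
orientation: [-0.003, -0.056, 0.998, -0.0]
force: [-9.2, -4.9, -3.0]
grip_width: 0.007
finger_force: 5.0
clock: 12.28
position: [0.5021, -0.328, 0.0477]
orientation: [-0.005, -0.056, 0.998, -0.0]
force: [-19.1, -10.0, 0.8]
grip_width: 0.003
finger_force: 10.3
```

```bash
python3 -m inch '[{"grip":0,"turn":0,"dx":-0.02,"dy":-0.04,"dz":0},{"grip":0,"turn":0,"dx":0,"dy":-0.03,"dz":0}]';  python3 -m inch '[{"grip":0,"turn":0,"dx":-0.02,"dy":-0.04,"dz":0},{"grip":0,"turn":0,"dx":0,"dy":0,"dz":0}]'
```

```text
clock: 12.52
position: [0.5022, -0.3286, 0.0476]
orientation: [-0.006, -0.056, 0.998, 0.002]
force: [-18.0, -1.7, 3.0]
grip_width: 0.003
finger_force: 8.9
clock: 12.78
position: [0.5027, -0.3297, 0.0475]
orientation: [-0.006, -0.056, 0.998, 0.002]
force: [-19.1, -1.7, 6.1]
grip_width: 0.007
finger_force: 9.7
```

```bash
python3 -m inch '[{"grip":0,"turn":0,"dx":-0.02,"dy":-0.03,"dz":0},{"grip":0,"turn":0,"dx":-0.02,"dy":0,"dz":0}]'
```

```text
clock: 13.02
position: [0.5032, -0.3305, 0.0475]
orientation: [-0.007, -0.056, 0.998, 0.003]
force: [-24.0, -2.7, 8.6]
grip_width: 0.005
finger_force: 12.1
```

The reaction force now points exactly along the channel axis, so both pins are bearing. I'll retract and go above the cap.

```bash
python3 -m inch '[{"grip":0,"turn":0,"dx":0.3,"dy":0,"dz":0},{"grip":0,"turn":0,"dx":0.35,"dy":0,"dz":0},{"grip":0,"turn":0,"dx":0,"dy":0,"dz":-0.78},{"grip":0,"turn":0,"dx":0,"dy":0,"dz":-0.78},{"grip":0,"turn":0,"dx":0,"dy":0,"dz":-0.78},{"grip":0,"turn":0,"dx":0,"dy":0,"dz":-0.6},{"grip":0,"turn":0,"dx":-0.5,"dy":0.05,"dz":0},{"grip":0,"turn":0,"dx":-0.6,"dy":0,"dz":0},{"grip":0,"turn":0,"dx":-0.7,"dy":0,"dz":0},{"grip":0,"turn":0,"dx":-0.5,"dy":0,"dz":0},{"grip":0,"turn":0,"dx":0,"dy":0,"dz":0}]'
```

```text
clock: 14.4
position: [0.5784, -0.3224, 0.1638]
orientation: [0.0, -0.055, 0.998, 0.0]
force: [-0.5, -0.4, -0.3]
grip_width: 0.004
finger_force: 0.0
```

```bash
python3 -m inch '[{"grip":0,"turn":0,"dx":0.1,"dy":0,"dz":0.3},{"grip":0,"turn":0,"dx":0,"dy":0,"dz":0.25},{"grip":0,"turn":0,"dx":0,"dy":0,"dz":0}]'; python3 -m inch '[{"grip":0,"turn":0,"dx":0,"dy":0,"dz":0.05},{"grip":0,"turn":0,"dx":0,"dy":0,"dz":0}]';  python3 -m inch '[{"grip":0,"turn":0,"dx":0,"dy":0,"dz":0.05},{"grip":0,"turn":0,"dx":0,"dy":0,"dz":0}]'
```

```text
clock: 14.78
position: [0.5712, -0.3233, 0.1415]
orientation: [-0.001, -0.054, 0.999, 0.001]
force: [-0.1, 1.2, -0.1]
grip_width: 0.006
finger_force: 0.0
clock: 15.02
position: [0.5724, -0.3237, 0.141]
orientation: [0.0, -0.054, 0.999, -0.0]
force: [-0.0, -0.1, 0.3]
grip_width: 0.006
finger_force: 0.0
clock: 15.28
position: [0.5727, -0.3238, 0.1394]
orientation: [0.0, -0.055, 0.999, -0.0]
force: [-0.6, -0.1, 3.7]
grip_width: 0.005
finger_force: 1.9
```

```bash
python3 -m inch '[{"grip":0,"turn":0,"dx":0,"dy":0,"dz":0.1},{"grip":0,"turn":0,"dx":0,"dy":0,"dz":0.1},{"grip":0,"turn":0,"dx":0,"dy":0,"dz":0.1},{"grip":0,"turn":0,"dx":0,"dy":0,"dz":0.1},{"grip":0,"turn":0,"dx":0,"dy":0,"dz":0.1},{"grip":0,"turn":0,"dx":0,"dy":0,"dz":0.05},{"grip":0,"turn":0,"dx":0,"dy":0,"dz":0}]'
python3 - <<'E'
from h import *
import pickle
c=wsave('N'); a=cam('scene'); pickle.dump(a,open('s3.pkl','wb'))
u,v=wproj(c,[.655,-.371,.0768]); print(u,v,wproj(c,[.655,-.368,.08])); p=proj(a,[.655,-.369,.08]); print(p)
y0=int(min(v,350))-35;x0=int(u)-50
A=cv2.resize(c['frame'][y0:y0+70,x0:x0+93],(400,300),interpolation=cv2.INTER_CUBIC)
px,py=p.astype(int); B=cv2.resize(a['frame'][py-25:py+20,px-30:px+30],(400,300),interpolation=cv2.INTER_CUBIC)
cv2.imwrite('pics/N.png',np.hstack([A,B]))
E
```

```text
clock: 16.15
position: [0.5728, -0.3238, 0.1184]
orientation: [0.0, -0.055, 0.999, -0.001]
force: [-3.4, 1.7, 12.5]
grip_width: 0.002
finger_force: 6.6
pos [ 0.5728 -0.3238  0.1184] xtool yaw -173.72974605657978
208.89385152491917 343.69615230302645 [212.1460265  347.11814975]
[380.86748995 245.53766463]
```

View pics/N.png

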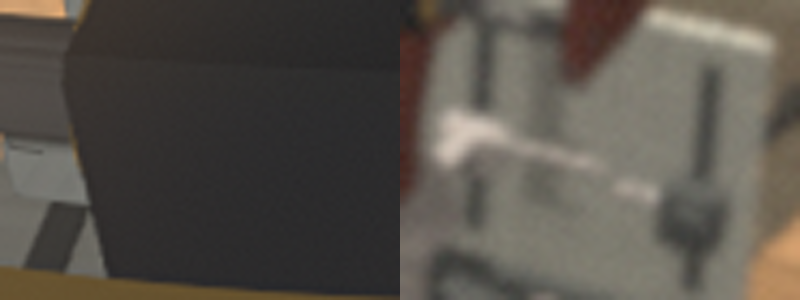

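The scene view shows the pointer bar at about px (365–380, 242–245) and the index tip at (383–387, 248.5). The pointer is still about 7 mm above the index, which agrees with the depth reading.

```bash
cat > lvl.py <<'E'
from h import *
def bright(a,c0,c1,r0,r1):
    g=a['frame'].astype(float).min(2); out=[]
    for c in range(c0,c1):
        col=g[r0:r1,c]; w=np.clip(col-np.median(col)-10,0,None)
        k=int(np.argmax(w)); lo=max(0,k-2); ww=w[lo:k+3]; out.append((c,r0+(ww@np.arange(lo,lo+len(ww)))/max(ww.sum(),1e-9),w.max()))
    return np.array(out)
def lvl(a,zp):
    # bar rows predicted for pointer height zp; tester points along bar
    e=lambda z,y0,y1:[proj(a,[.574+.077*.9938-y*.111,-.3215+.077*.111+y*.9938,z]) for y in (y0,y1)]
    for n,z,y0,y1 in(('ptr',zp,-.03,-.053),('idx',.0768,-.062,-.070)):
        p,q=e(z,y0,y1); m=(p+q)/2; print(n,'pred',p.round(1),q.round(1))
        o=bright(a,int(round(p[0])),int(round(q[0]))+1,int(m[1])-6,int(m[1])+7)
        for c,r,w in o:
            t=(c-p[0])/(q[0]-p[0]); print(int(c),round(r,2),'w',int(w),'d',round(r-(p[1]+t*(q[1]-p[1])),2))
if __name__=='__main__':
    import pickle; a=pickle.load(open('s3.pkl','rb')); lvl(a,.0836); lvl(a,.0826)
E
python3 lvl.py
```

```text
ptr pred [370.8 241.1] [380.  243.5]
371 242.08 w 25 d 0.91
372 242.49 w 27 d 1.06
373 242.75 w 27 d 1.05
374 242.97 w 19 d 1.01
375 243.43 w 8 d 1.2
376 243.64 w 16 d 1.15
377 243.67 w 18 d 0.91
378 243.75 w 12 d 0.73
379 244.29 w 5 d 1.0
380 236.0 w 0 d -7.55
idx pred [383.4 247. ] [386.6 247.9]
383 247.54 w 14 d 0.64
384 247.67 w 18 d 0.5
385 247.91 w 13 d 0.47
386 248.28 w 15 d 0.57
387 248.53 w 19 d 0.55
ptr pred [370.8 241.5] [379.9 243.9]
371 242.08 w 25 d 0.54
372 242.49 w 27 d 0.69
373 242.75 w 27 d 0.68
374 242.97 w 19 d 0.64
375 243.43 w 8 d 0.83
376 243.64 w 16 d 0.77
377 243.67 w 18 d 0.53
378 243.75 w 12 d 0.35
379 244.29 w 5 d 0.62
380 236.0 w 0 d -7.93
idx pred [383.4 247. ] [386.6 247.9]
383 247.54 w 14 d 0.64
384 247.67 w 18 d 0.5
385 247.91 w 13 d 0.47
386 248.28 w 15 d 0.57
387 248.53 w 19 d 0.55
```

```bash
python3 -m inch '[{"grip":0,"turn":0,"dx":0,"dy":0,"dz":0.06},{"grip":0,"turn":0,"dx":0,"dy":0,"dz":0.05},{"grip":0,"turn":0,"dx":0,"dy":0,"dz":0}]'
python3 - <<'E'
from lvl import *
import pickle
a=cam('scene'); pickle.dump(a,open('s4.pkl','wb')); z=manip.get_state()['position'][2]; print(z); lvl(a,z-.0347)
E
```

```text
clock: 16.62
position: [0.5728, -0.3238, 0.1143]
orientation: [0.0, -0.055, 0.999, -0.001]
force: [-4.0, 1.6, 14.7]
grip_width: 0.007
finger_force: 7.5
0.11436717572898754
ptr pred [370.7 242.6] [379.9 245. ]
371 243.8 w 32 d 1.17
372 243.89 w 27 d 1.0
373 244.16 w 23 d 1.0
374 244.6 w 23 d 1.17
375 244.74 w 18 d 1.05
376 245.0 w 15 d 1.04
377 245.41 w 13 d 1.18
378 245.61 w 21 d 1.12
379 245.62 w 22 d 0.86
380 245.77 w 10 d 0.74
idx pred [383.4 247. ] [386.6 247.9]
383 247.64 w 14 d 0.74
384 247.72 w 17 d 0.55
385 247.85 w 15 d 0.41
386 248.31 w 12 d 0.6
387 248.59 w 23 d 0.62
```

Run:
```python
from lvl import *
import pickle
a,_=pickle.load(open('c0.pkl','rb')); lvl(a,.102)
```

```text
ptr pred [371.3 234.4] [380.5 236.7]
371 235.14 w 32 d 0.85
372 235.54 w 27 d 0.99
373 235.7 w 39 d 0.9
374 235.84 w 38 d 0.78
375 236.02 w 23 d 0.71
376 236.34 w 20 d 0.77
377 236.66 w 17 d 0.83
378 236.58 w 14 d 0.5
379 236.9 w 9 d 0.56
380 237.67 w 6 d 1.06
381 238.0 w 1 d 1.14
idx pred [383.4 247. ] [386.6 247.9]
383 247.52 w 12 d 0.62
384 247.7 w 17 d 0.53
385 247.9 w 13 d 0.47
386 248.44 w 13 d 0.73
387 248.62 w 22 d 0.64
```

The depth reading and the scene camera disagree by about 0.8 mm. I'm still 2–3 mm short of the index, so I'll release (the pointer stays put), measure the pointer against the index from the left view, and then press the rest.

```bash
python3 -m inch '[{"grip":0,"turn":0,"dx":0,"dy":0,"dz":-0.4},{"grip":0,"turn":0,"dx":0,"dy":0,"dz":-0.85},{"grip":0,"turn":0,"dx":0,"dy":0,"dz":-0.85},{"grip":0,"turn":0,"dx":-0.53,"dy":0.85,"dz":0},{"grip":0,"turn":0,"dx":-0.53,"dy":0.85,"dz":0},{"grip":0,"turn":0,"dx":-0.53,"dy":0.85,"dz":0},{"grip":0,"turn":0,"dx":-0.53,"dy":0.85,"dz":0},{"grip":0,"turn":0,"dx":-0.53,"dy":0.85,"dz":0},{"grip":0,"turn":0,"dx":0,"dy":0,"dz":0}]'
python3 - <<'E'
from h import *
c=wsave('L2'); g=c['frame'].min(2)
I=np.array([.6545,-.3713,.0765]);Q=np.array([.6539,-.3681,.1017])
print('idx pred',wproj(c,I)); 
for z in (.083,.081,.079,.077): q=Q.copy();q[2]=z; print(z,wproj(c,q))
u,v=wproj(c,I).astype(int); print(u,v)
for r in range(v-6,v+9): print(r,list(g[r,u-14:u+22]))
E
```

```text
clock: 17.8
position: [0.6602, -0.1403, 0.1959]
orientation: [0.0, -0.056, 0.998, 0.0]
force: [-0.7, 0.3, -0.7]
grip_width: 0.006
finger_force: 0.0
pos [ 0.6602 -0.1403  0.1959] xtool yaw -173.54343913874723
idx pred [ 51.12994625 178.61266464]
0.083 [ 49.42359715 179.66737787]
0.081 [ 50.66155394 179.22376482]
0.079 [ 51.88914062 178.78509379]
0.077 [ 53.1064479  178.35129798]
51 178
172 [np.uint8(94), np.uint8(84), np.uint8(75), np.uint8(70), np.uint8(70), np.uint8(104), np.uint8(103), np.uint8(107), np.uint8(114), np.uint8(121), np.uint8(120), np.uint8(119), np.uint8(115), np.uint8(114), np.uint8(117), np.uint8(117), np.uint8(117), np.uint8(119), np.uint8(117), np.uint8(119), np.uint8(122), np.uint8(123), np.uint8(124), np.uint8(124), np.uint8(123), np.uint8(123), np.uint8(123), np.uint8(112), np.uint8(83), np.uint8(89), np.uint8(83), np.uint8(81), np.uint8(82), np.uint8(82), np.uint8(81), np.uint8(78)]
173 [np.uint8(94), np.uint8(84), np.uint8(76), np.uint8(71), np.uint8(68), np.uint8(88), np.uint8(91), np.uint8(83), np.uint8(81), np.uint8(82), np.uint8(88), np.uint8(89), np.uint
[... 6533 characters left out ...]
(105), np.uint8(105), np.uint8(105), np.uint8(106), np.uint8(104), np.uint8(105), np.uint8(105), np.uint8(105), np.uint8(105), np.uint8(105), np.uint8(105), np.uint8(106)]
186 [np.uint8(113), np.uint8(92), np.uint8(70), np.uint8(69), np.uint8(69), np.uint8(69), np.uint8(69), np.uint8(69), np.uint8(69), np.uint8(70), np.uint8(69), np.uint8(68), np.uint8(66), np.uint8(67), np.uint8(71), np.uint8(80), np.uint8(98), np.uint8(102), np.uint8(105), np.uint8(107), np.uint8(105), np.uint8(107), np.uint8(106), np.uint8(106), np.uint8(106), np.uint8(106), np.uint8(106), np.uint8(106), np.uint8(106), np.uint8(106), np.uint8(106), np.uint8(106), np.uint8(107), np.uint8(107), np.uint8(108), np.uint8(107)]
```

```bash
python3 -m inch '[{"grip":0,"turn":0,"dx":0,"dy":-0.94,"dz":0},{"grip":0,"turn":0,"dx":0,"dy":-0.94,"dz":0},{"grip":0,"turn":0,"dx":0,"dy":-0.94,"dz":0},{"grip":0,"turn":0,"dx":0,"dy":-0.94,"dz":0},{"grip":0,"turn":0,"dx":0,"dy":-0.94,"dz":0},{"grip":0,"turn":0,"dx":0,"dy":-0.94,"dz":0},{"grip":0,"turn":0,"dx":0,"dy":-0.94,"dz":0},{"grip":0,"turn":0,"dx":0,"dy":-0.94,"dz":0},{"grip":0,"turn":0,"dx":0,"dy":0,"dz":0}]'
python3 - <<'E'
from h import *
c=wsave('R2'); g=c['frame'].min(2).astype(int)
I=np.array([.6545,-.3713,.0765]);Q=np.array([.6539,-.3681,.1017])
print('idx pred',wproj(c,I)); 
for z in (.083,.081,.079,.077): q=Q.copy();q[2]=z; print(z,wproj(c,q))
u,v=wproj(c,I).astype(int); print(u,v)
for r in range(v-4,v+6): print(r,g[r,u-10:u+18].tolist())
E
```

```text
clock: 18.98
position: [0.6903, -0.4467, 0.1955]
orientation: [-0.0, -0.052, 0.999, -0.001]
force: [-0.5, 1.0, -0.4]
grip_width: 0.003
finger_force: 0.0
pos [ 0.6903 -0.4467  0.1955] xtool yaw -173.9944401985432
idx pred [382.47647884 178.10588937]
0.083 [388.53201472 179.4401765 ]
0.081 [387.80289535 178.94851003]
0.079 [387.08362347 178.46394729]
0.077 [386.37401102 177.98634227]
382 178
174 [68, 69, 68, 67, 68, 69, 68, 67, 67, 68, 68, 69, 71, 70, 72, 99, 108, 108, 107, 107, 107, 107, 106, 105, 106, 106, 105, 105]
175 [72, 75, 81, 79, 81, 81, 80, 81, 79, 80, 75, 67, 71, 70, 72, 105, 116, 115, 115, 114, 115, 115, 114, 115, 116, 115, 114, 115]
176 [126, 140, 164, 163, 161, 160, 158, 157, 154, 154, 143, 76, 69, 70, 77, 109, 123, 114, 108, 106, 107, 110, 116, 114, 113, 105, 102, 100]
177 [219, 221, 227, 223, 221, 221, 219, 218, 217, 219, 200, 87, 66, 72, 94, 153, 179, 172, 162, 158, 155, 160, 171, 170, 169, 166, 164, 161]
178 [229, 229, 228, 227, 228, 227, 226, 227, 228, 230, 192, 83, 66, 72, 100, 168, 204, 231, 235, 233, 233, 233, 233, 232, 233, 231, 231, 230]
179 [222, 223, 223, 224, 224, 193, 174, 213, 225, 223, 166, 77, 68, 72, 84, 109, 126, 183, 198, 199, 201, 203, 205, 206, 207, 208, 224, 224]
180 [189, 215, 218, 202, 180, 138, 105, 148, 162, 163, 124, 73, 71, 75, 84, 103, 109, 115, 116, 116, 115, 117, 116, 118, 114, 124, 191, 204]
181 [116, 136, 141, 133, 118, 102, 89, 94, 97, 98, 91, 86, 88, 88, 91, 96, 97, 95, 95, 95, 95, 95, 97, 97, 96, 95, 106, 109]
182 [90, 92, 93, 95, 93, 94, 93, 94, 93, 93, 94, 96, 96, 96, 96, 92, 89, 87, 87, 87, 87, 87, 87, 86, 86, 84, 81, 80]
183 [94, 93, 94, 94, 94, 96, 95, 95, 96, 96, 96, 96, 97, 96, 96, 96, 95, 95, 96, 95, 95, 96, 96, 97, 97, 96, 95, 94]
```

L2 and R2 show the pointer end next to the index at nearly the same height, about 1 mm above it, but the parallax is weak. I'll take one oblique view from the front, with the tool turned 90°, where a height difference shows clearly.

```bash
python3 -m inch '[{"grip":0,"turn":0,"dx":0.93,"dy":0.28,"dz":0},{"grip":0,"turn":0,"dx":0.93,"dy":0.28,"dz":0},{"grip":0,"turn":0,"dx":0.93,"dy":0.28,"dz":0},{"grip":0,"turn":0,"dx":0.93,"dy":0.28,"dz":0},{"grip":0,"turn":0,"dx":0.93,"dy":0.28,"dz":0},{"grip":0,"turn":0,"dx":0.93,"dy":0.28,"dz":0},{"grip":0,"turn":1,"dx":0,"dy":0,"dz":0.3},{"grip":0,"turn":1,"dx":0,"dy":0,"dz":0.3},{"grip":0,"turn":1,"dx":0,"dy":0,"dz":0.3},{"grip":0,"turn":1,"dx":0,"dy":0,"dz":0.3},{"grip":0,"turn":1,"dx":0,"dy":0,"dz":0.1},{"grip":0,"turn":1,"dx":0,"dy":0,"dz":0},{"grip":0,"turn":1,"dx":0,"dy":0,"dz":0},{"grip":0,"turn":1,"dx":0,"dy":0,"dz":0},{"grip":0,"turn":1,"dx":0,"dy":0,"dz":0},{"grip":0,"turn":0,"dx":0,"dy":0,"dz":0}]'
python3 - <<'E'
from h import *
import pickle
c=wsave('F'); g=c['frame'].min(2).astype(int)
I=np.array([.6545,-.3713,.0769]);Q=np.array([.6542,-.3681,.0777])
ey=np.array([-.111,.9938,0])
print('idx end',wproj(c,I),'idx -8mm',wproj(c,I-.008*ey),'ptr end',wproj(c,Q),'ptr+20',wproj(c,Q+.02*ey), '1mm lower',wproj(c,Q-[0,0,.001]))
u,v=wproj(c,I).astype(int)
for r in range(v-14,v+30): print(r,g[r,u-14:u+12].tolist())
E
```

```text
clock: 21.02
position: [0.4626, -0.3985, 0.1446]
orientation: [-0.0, 0.667, 0.745, 0.0]
force: [0.4, -0.7, -0.4]
grip_width: 0.008
finger_force: 0.0
pos [ 0.4626 -0.3985  0.1446] xtool yaw 96.37628527218237
idx end [522.95129023 220.76260125] idx -8mm [521.04714814 229.99525794] ptr end [524.31139808 217.31170432] ptr+20 [528.57404654 193.40097656] 1mm lower [523.59536694 216.93419735]
206 [88, 88, 87, 86, 84, 85, 86, 86, 86, 86, 86, 86, 89, 88, 89, 76, 77, 110, 200, 211, 209, 102, 80, 85, 87, 85]
207 [87, 88, 87, 85, 85, 86, 86, 86, 86, 86, 86, 87, 88, 88, 88, 75, 79, 128, 207, 210, 184, 91, 81, 86, 85, 85]
208 [87, 87, 85, 85, 85, 86, 87, 85, 86, 85, 85, 87, 87, 89, 87, 74, 83, 150, 209, 209, 168, 88, 81, 86, 85, 86]
209 [87, 86, 86, 85, 85, 86, 85, 87, 86, 87, 85, 86, 88, 88, 82, 73, 90, 169, 209, 209, 149, 85, 84, 86, 86, 86]
210 [86, 87, 86, 84, 85, 86, 87, 86, 87, 86, 86, 87, 87, 89, 80, 75, 97, 183, 210, 209, 127, 81, 84, 87, 85, 86]
211 [87, 86, 85, 85, 85, 84, 86, 86, 86, 86, 86, 87, 88, 88, 78, 76, 104, 191, 211, 214, 109, 80, 85, 86, 85, 86]
212 [87, 87, 85, 84, 85, 87, 87
[... 3592 characters left out ...]
, 76, 70, 55, 52, 53, 51, 56, 80, 100, 109, 110, 111, 114, 114, 114, 110, 112, 110, 85, 82, 85, 87]
245 [86, 88, 87, 87, 86, 84, 62, 53, 53, 53, 60, 86, 104, 112, 112, 111, 112, 114, 114, 113, 112, 108, 84, 82, 85, 87]
246 [90, 92, 89, 90, 91, 90, 73, 54, 51, 52, 66, 92, 104, 112, 113, 111, 111, 111, 114, 114, 112, 99, 82, 83, 86, 86]
247 [92, 95, 87, 81, 94, 96, 86, 54, 52, 52, 73, 97, 106, 111, 113, 112, 111, 109, 113, 113, 113, 93, 78, 82, 87, 86]
248 [81, 100, 93, 90, 97, 101, 100, 59, 51, 54, 79, 98, 108, 112, 112, 111, 112, 110, 110, 113, 114, 83, 77, 82, 84, 85]
249 [74, 105, 103, 101, 100, 103, 105, 71, 52, 59, 85, 101, 110, 110, 110, 111, 113, 111, 111, 113, 112, 65, 69, 82, 84, 83]
```

```bash
cat > lev2.py <<'E'
from h import *
def lev2(c,rp=(203,217),ri=(222,233)):
    g=c['frame'].min(2).astype(float); n=np.array([.9938,.111,0]); ey=np.array([-.111,.9938,0]); P0=np.array([.6545,-.3713,.0769]); res=[]
    for rng in (rp,ri):
        Z=[]
        for r in range(*rng):
            w=np.clip(g[r,505:540]-125,0,None); u=505+(w@np.arange(35))/w.sum()
            o,d=wray(c,u,r); X=o+d*(n@(P0-o))/(n@d); Z.append(((X-P0)@ey,X[2]))
        Z=np.array(Z)*1e3; k=np.polyfit(Z[:,0],Z[:,1],1); res.append(np.polyval(k,1.5)); print('slope',k[0].round(3),'z mean',Z[:,1].mean().round(2),'at gap',res[-1].round(2),'std',np.std(Z[:,1]-np.polyval(k,Z[:,0])).round(2))
    print('pointer above index mm',res[0]-res[1])
if __name__=='__main__':
    import pickle; lev2(pickle.load(open('F.pkl','rb')))
E
python3 lev2.py
```

```text
slope -0.002 z mean 78.45 at gap 78.47 std 0.09
slope -0.029 z mean 76.81 at gap 76.6 std 0.14
pointer above index mm 1.86526547577391
```

In the front view, both top faces project as clean lines: pointer 78.4 mm, index 76.7 mm. The remaining press is about 1.75 mm, and this agrees with the scene view. I'll press again to TCP z of about 0.1126.

```bash
python3 -m inch '[{"grip":0,"turn":0,"dx":0,"dy":0,"dz":-0.5},{"grip":0,"turn":0,"dx":0.39,"dy":0.74,"dz":0},{"grip":0,"turn":0,"dx":0.39,"dy":0.74,"dz":0},{"grip":0,"turn":0,"dx":0.39,"dy":0.74,"dz":0},{"grip":0,"turn":0,"dx":0.39,"dy":0.74,"dz":0},{"grip":0,"turn":0,"dx":0,"dy":0,"dz":0},{"grip":0,"turn":0,"dx":0,"dy":0,"dz":0.3},{"grip":0,"turn":0,"dx":0,"dy":0,"dz":0.3},{"grip":0,"turn":0,"dx":0,"dy":0,"dz":0.2},{"grip":0,"turn":0,"dx":0,"dy":0,"dz":0.15},{"grip":0,"turn":0,"dx":0,"dy":0,"dz":0.1},{"grip":0,"turn":0,"dx":0,"dy":0,"dz":0.1},{"grip":0,"turn":0,"dx":0,"dy":0,"dz":0}]'
```

```text
clock: 22.7
position: [0.5728, -0.3251, 0.1192]
orientation: [-0.0, 0.668, 0.745, -0.0]
force: [-4.2, 2.1, 12.8]
grip_width: 0.009
finger_force: 6.4
```

Run:
```python
from lvl import *
import pickle
g0=bright(pickle.load(open('s4.pkl','rb')),371,380,236,252)
b=cam('scene'); g1=bright(b,371,380,236,252); print(g0[:,1].round(2),g1[:,1].round(2),(g1-g0)[:,1].mean())
# cap top height in scene: project cap centre
def capc(a,z): return proj(a,[.574,-.3215,z])
print([capc(b,z).round(1).tolist() for z in(.115,.0947,.0895)])
s=manip.get_state(); print(s['force'],s['position'])
```

```text
[243.79 243.89 244.15 244.59 244.76 245.   245.41 245.61 245.62] [243.71 244.   244.16 244.47 244.71 244.96 245.38 245.49 245.73] -0.025181342627768624
[[346.0, 240.4], [345.7, 248.2], [345.6, 250.1]]
[-3.93547843  2.26266794 12.90390021] [ 0.57274652 -0.32504777  0.11927859]
```

```bash
python3 -m inch '[{"grip":0,"turn":0,"dx":0,"dy":0,"dz":0.04},{"grip":0,"turn":0,"dx":0,"dy":0,"dz":0.04},{"grip":0,"turn":0,"dx":0,"dy":0,"dz":0.04},{"grip":0,"turn":0,"dx":0,"dy":0,"dz":0}]'
python3 - <<'E'
from lvl import *
import pickle
g0=bright(pickle.load(open('s4.pkl','rb')),371,380,236,252)
b=cam('scene'); g1=bright(b,371,380,236,252); print((g1-g0)[:,1].mean(), manip.get_state()['position'])
E
```

```text
clock: 23.25
position: [0.5728, -0.3251, 0.1149]
orientation: [-0.0, 0.668, 0.745, -0.0]
force: [-4.5, 3.3, 15.4]
grip_width: 0.004
finger_force: 7.4
0.016697857530472347 [ 0.57280069 -0.32505903  0.11495524]
```

Not moved yet, as expected. Now I go down to about 0.1127 in small steps.

```bash
python3 -m inch '[{"grip":0,"turn":0,"dx":0,"dy":0,"dz":0.03},{"grip":0,"turn":0,"dx":0,"dy":0,"dz":0.02},{"grip":0,"turn":0,"dx":0,"dy":0,"dz":0}]'
python3 - <<'E'
from lvl import *
import pickle
g0=bright(pickle.load(open('s4.pkl','rb')),371,380,236,252)
b=cam('scene'); g1=bright(b,371,380,236,252); print((g1-g0)[:,1].mean(), manip.get_state()['position'])
E
```

```text
clock: 23.68
position: [0.5728, -0.3251, 0.1132]
orientation: [-0.0, 0.668, 0.745, -0.0]
force: [-5.1, 3.9, 15.4]
grip_width: 0.004
finger_force: 7.9
0.3844562201997014 [ 0.57277654 -0.32511445  0.11318253]
```

```bash
python3 -m inch '[{"grip":0,"turn":0,"dx":0,"dy":0,"dz":0.014},{"grip":0,"turn":0,"dx":0,"dy":0,"dz":0}]'
python3 - <<'E'
from lvl import *
import pickle
g0=bright(pickle.load(open('s4.pkl','rb')),371,380,236,252)
d=[]
for i in range(3): b=cam('scene'); d.append((bright(b,371,380,236,252)-g0)[:,1].mean())
print(d, manip.get_state()['position']); lvl(b,.0768)
E
```

```text
clock: 23.98
position: [0.5728, -0.3251, 0.1127]
orientation: [-0.0, 0.668, 0.745, -0.0]
force: [-5.0, 2.5, 16.3]
grip_width: 0.003
finger_force: 8.2
[np.float64(0.5739930848575846), np.float64(0.550730533206964), np.float64(0.5836832391921342)] [ 0.57276181 -0.32506806  0.11269346]
ptr pred [370.7 243.6] [379.8 246. ]
371 244.65 w 11 d 0.96
372 244.8 w 25 d 0.85
373 244.85 w 29 d 0.63
374 245.0 w 22 d 0.51
375 245.36 w 18 d 0.6
376 245.66 w 23 d 0.63
377 245.64 w 26 d 0.35
378 245.63 w 12 d 0.07
379 246.45 w 6 d 0.62
380 247.0 w 3 d 0.9
idx pred [383.4 247. ] [386.6 247.9]
383 247.73 w 16 d 0.82
384 247.66 w 15 d 0.48
385 248.11 w 13 d 0.67
386 248.41 w 11 d 0.7
387 248.54 w 24 d 0.56
```

It's level within about 0.2 mm. I'll hold for over 2 s, then release straight up.

```bash
python3 -m inch '[{"grip":0,"turn":0,"dx":0,"dy":0,"dz":0},{"grip":0,"turn":0,"dx":0,"dy":0,"dz":0},{"grip":0,"turn":0,"dx":0,"dy":0,"dz":0},{"grip":0,"turn":0,"dx":0,"dy":0,"dz":0},{"grip":0,"turn":0,"dx":0,"dy":0,"dz":0},{"grip":0,"turn":0,"dx":0,"dy":0,"dz":0},{"grip":0,"turn":0,"dx":0,"dy":0,"dz":0},{"grip":0,"turn":0,"dx":0,"dy":0,"dz":0},{"grip":0,"turn":0,"dx":0,"dy":0,"dz":0},{"grip":0,"turn":0,"dx":0,"dy":0,"dz":0},{"grip":0,"turn":0,"dx":0,"dy":0,"dz":0},{"grip":0,"turn":0,"dx":0,"dy":0,"dz":0},{"grip":0,"turn":0,"dx":0,"dy":0,"dz":0},{"grip":0,"turn":0,"dx":0,"dy":0,"dz":0},{"grip":0,"turn":0,"dx":0,"dy":0,"dz":0},{"grip":0,"turn":0,"dx":0,"dy":0,"dz":0},{"grip":0,"turn":0,"dx":0,"dy":0,"dz":0},{"grip":0,"turn":0,"dx":0,"dy":0,"dz":0},{"grip":0,"turn":0,"dx":0,"dy":0,"dz":0}]'; python3 -m inch '[{"grip":0,"turn":0,"dx":0,"dy":0,"dz":-0.2},{"grip":0,"turn":0,"dx":0,"dy":0,"dz":-0.4},{"grip":0,"turn":0,"dx":0,"dy":0,"dz":-0.7},{"grip":0,"turn":0,"dx":-0.39,"dy":-0.74,"dz":0},{"grip":0,"turn":0,"dx":-0.39,"dy":-0.74,"dz":0},{"grip":0,"turn":0,"dx":-0.39,"dy":-0.74,"dz":0},{"grip":0,"turn":0,"dx":-0.39,"dy":-0.74,"dz":0},{"grip":0,"turn":0,"dx":0,"dy":0,"dz":0.5},{"grip":0,"turn":0,"dx":0,"dy":0,"dz":0}]'
python3 - <<'E'
from lev2 import *
c=wsave('F2'); g=c['frame'].min(2).astype(int)
for r in range(196,242,3): print(r,g[r,510:534].tolist())
lev2(c)
P=lambda u,v,z:onz(b,u,v,z)
b=cam('top'); m=cv2.inRange(b['frame'],(190,190,190),(255,255,255))[195:245,310:355]
n,l,s,ce=cv2.connectedComponentsWithStats(m)
for i in range(1,n):
    if s[i,4]>60: print(s[i],onz(b,310+ce[i][0],195+ce[i][1],.115))
E
```

```text
clock: 26.5
position: [0.5728, -0.3251, 0.1127]
orientation: [-0.0, 0.668, 0.745, -0.0]
force: [-5.4, 2.2, 17.5]
grip_width: 0.006
finger_force: 8.2
clock: 27.62
position: [0.461, -0.399, 0.1414]
orientation: [-0.002, 0.668, 0.744, 0.0]
force: [-0.8, 0.4, 0.6]
grip_width: 0.004
finger_force: 0.0
pos [ 0.461  -0.399   0.1414] xtool yaw 96.17789642902247
196 [91, 90, 88, 87, 88, 88, 87, 85, 86, 86, 87, 86, 87, 87, 89, 84, 87, 89, 75, 75, 122, 202, 212, 201]
199 [90, 88, 87, 88, 89, 88, 84, 86, 86, 87, 86, 87, 86, 88, 88, 89, 88, 82, 72, 88, 175, 212, 211, 137]
202 [90, 88, 87, 87, 87, 86, 85, 85, 87, 86, 86, 86, 87, 87, 87, 88, 88, 74, 76, 131, 201, 211, 203, 95]
205 [88, 87, 88, 88, 88, 86, 85, 85, 87, 87, 86, 87, 86, 87, 88, 87, 79, 75, 89, 175, 211, 210, 123, 81]
208 [87, 88, 87, 87, 87, 84, 85, 86, 87, 86, 87, 87, 86, 87, 88, 86, 73, 81, 133, 201, 211, 196, 94, 80]
211 [88, 87, 87, 88, 85, 84, 85, 86, 87, 86, 86, 86, 87, 87, 87, 82, 75, 90, 177, 212, 211, 111, 79, 84]
214 [87, 87, 87, 86, 84, 84, 85, 86, 87, 86, 86, 86, 87, 88, 85, 73, 71, 101, 206, 212, 180, 90, 81, 86]
217 [87, 8
[... 484 characters left out ...]
8, 90, 81, 86, 87, 84, 84]
232 [84, 83, 82, 84, 84, 84, 84, 84, 84, 85, 84, 79, 77, 99, 202, 215, 205, 99, 79, 83, 86, 85, 84, 85]
235 [57, 56, 56, 56, 56, 56, 56, 56, 55, 54, 62, 73, 83, 151, 214, 211, 118, 80, 83, 86, 85, 85, 85, 85]
238 [52, 54, 52, 53, 54, 54, 56, 55, 55, 60, 74, 80, 146, 207, 213, 185, 71, 56, 72, 85, 86, 86, 86, 86]
241 [52, 53, 52, 53, 53, 53, 53, 52, 53, 69, 80, 116, 187, 110, 87, 52, 50, 53, 54, 54, 54, 58, 61, 73]
slope -0.019 z mean 77.05 at gap 77.21 std 0.13
slope 0.005 z mean 76.84 at gap 76.87 std 0.11
pointer above index mm 0.340146901072913
[ 13   0  19  27 326] [ 0.57508622 -0.31827767  0.115     ]
[  0  34  16  16 141] [ 0.49833157 -0.27260497  0.115     ]
```

The pointer is left 0.2–0.3 mm above the index and not past it, the cap is back up, and the tool is clear. Handing in.

```bash
python3 -c "from plant import manip; print(manip.finish_job())"
```

```text
the job is handed in; nothing more can be done
None
```

I handed in the job at about 28 s. The spring is home against both pins. The cap was pressed and held for over 2 s in a second press, after a first partial press that I released to measure. The cap is back up, and the pointer stays about 0.3 mm above the index, not past it.

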